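# Bolt the sample handover box

## Robot

A 7-joint arm with a two-finger parallel gripper is mounted at the origin on the work surface. World frame = base frame: x ahead of the robot, y to its left, z up, the work surface at z = 0. Lengths are in m, angles in degrees, forces in N, time in s.
With the tool pointing down it reaches from about 0.4 to 0.925 m from the base axis. Payload 4.1 kg.
Tool frame: the origin (TCP) lies at the very end of the fingers, on their centre line; the grasp point (between the pads) lies 19 mm behind it; z points along the fingers, y is the line along which they close (so a half turn about z gives the same grasp; the last joint's range is limited). The gripper opens to 85 mm and grips with 20 to 120 N. Pads are 22 mm wide; open, the fingers measure 114 mm over their backs; the gripper's body (76 mm by 85 mm) begins 54 mm behind the grasp point. The pads swing forward as they close: fully open they stand 13 mm farther back than shut.
Start: joints at [59.874, 22.827, 2.584, 88.041, -1.071, 69.15, -2.905], TCP at [0.269, -0.592, 0.231] pointing down, gripper open.
Joint ranges: [-161.44, 161.44], [-28.35, 127.94], [-78.24, 83.42], [0, 140.83], [-78.03, 258.03], [13.02, 114.36], [-168.23, 168.23]. Speed limits (degrees/s): [147.25, 147.25, 180, 180, 180, 180, 180].

## Interface

Orientations are given as a 3x3 rotation matrix whose columns are the frame's x, y, z axes.
In Python, from station import bot gives the robot as it stands. The module is installed in compiled form; this text tells all that it offers. Calls block until the motion is done:
- bot.move_pose(position, orientation): joint-space move of the TCP to a pose.
- bot.move_linear(position, rot=None, max_speed=0.15, contact_N=None): straight line of the TCP; rot=None keeps the orientation; max_speed is the mean speed in m/s. With contact_N (N) it stops when the force on the tool has changed by that much, and returns True; else False.
- bot.move_j(angles): joint-space move.
- bot.gripper_open() and bot.close(newtons=None): open the fingers fully, or close them until they stop; newtons is the grip in N (None keeps the last).
- bot.wait(seconds).
- bot.solve_ik(position, orientation): joint angles nearest the present ones, or None.
- bot.read_state(): the state.
- bot.camera(name): name is "scene" or "top"; returns the picture (480x640x3 uint8, blue, green, red); there is no depth.
- bot.camera_params(name): a dict with "K" (3x3 intrinsics, pixels), "origin" and "orientation" of the camera in the world. Camera axes: x right, y down, z forward; pixel columns grow to the right and rows downward; lengths in m; the calibration is good to about 2 mm. A picture is of the moment at which its call begins. camera_params takes no time and is no camera call.
A pose or a line that the arm cannot do raises bot.MotionError and nothing moves.
- bot.job_done(): hands the job in; it is judged then, once.
The state is a dict: "t": time; "q": joint angles; "dq": joint speeds; "tau": joint torques, N m; "ee_pos": TCP position; "eef_rot": TCP orientation; "force": force on the tool from outside, world axes, zero at the start; "torque": the same for the moment, N m; "grip_width": finger opening in m; "finger_force": force on a finger pad.
Only numpy, scipy, OpenCV 4.12 (cv2) and the standard library are available. Lean on these libraries where they do the work, as an engineer would, in place of code of your own. Each camera call takes 0.05 s, during which the arm holds its last target. There are 200 camera calls.

## Task

Lock the white sample box on the desk: raise the handle of the barrel bolt out of its notch, slide the bolt across into the keeper on the lid until the handle meets the stop post of the far notch, and ease the handle down into that notch so that it lies level, then let go. The far notch's place differs from box to box, so feel for it: push against the post with no more than about 15 N, and do not bear down on the notched strips with more than about 40 N (the handle is a lever: 10 N down on the knob is nearly that). Leave the other things standing where they are.

Things in the scene. Friction and masses are not known exactly. Their poses are not given: they have to be found in the camera images.
- sample_box: White steel box 220 (its x) x 340 (its y) x 90 mm high, fixed on the desk; origin at the centre of its underside, x away from the robot, z up. Its top is a deck (left, +y) and a closed lid (right, -y). A steel barrel bolt runs along the box's y in round saddles 21 mm in diameter, its axis 40 mm behind the front edge and 112 mm above the desk. Free air in front.
- bolt_start (a point): Point on the bolt's axis level with the centre of the near (left, +y) notch; fixed to the box at (-70, 40, 112) mm, axes as the box. Before the bolt, 22 to 34 mm from its axis, stand overlapping notched strips along it. Notches 13.5 mm wide, floor 5 mm below axis height, web between them 8 mm above it. A post 30 mm above axis height bounds the near notch outside.
- knob (a point): Centre of the handle's knob: a drum 20 mm in diameter, 18 mm long along the bolt's axis (flat ends face the box's +y and -y), 78 mm from the bolt's axis on a round shank 10 mm thick. Level, it juts out 38 mm beyond the box's front edge, 112 mm above the desk, free below. Its frame turns with the handle: y as the box's y, -x outwards from axis to knob.
- bolt (a joint): Slide of the bolt in the box's -y, m: 0 with the handle centred in the near notch, 0.043 to 0.073 in the far one (on a hand-set strip, not measured). Friction 1.5 N. A stop post, 34 mm above axis height, bounds the far notch outside: a raised handle resting against it is over the far notch, with 3.5 mm of play back towards the near side.
- handle (a joint): Turn of the handle about the bolt's axis, rad: 0 lying level, towards the robot, on the floor of a notch; grows as the knob is raised; at most 0.85. The shank clears the web above about 0.6. The handle weighs 100 g and sinks back slowly by its own weight when let go.
- jar_center (a point): Centre of the closed glass specimen jar, 52 mm across, 70 mm tall, standing on the left rear of the sample box. Bystander.
- stamp_center (a point): Centre of the hand stamp, black 36 x 56 mm foot with a wooden ball grip, 67 mm tall, standing on the right rear of the sample box. Bystander.
- sanitizer_center (a point): Centre of the hand sanitizer bottle, 64 mm across, 160 mm tall, on the desk to the left. Bystander.
- glove_box_center (a point): Centre of the cardboard glove box 120 x 240 x 70 mm, on the desk to the right. Bystander.
- stapler_center (a point): Centre of the stapler 150 x 36 x 40 mm, lying on the desk at the near right. Bystander.
- pen_pot_center (a point): Centre of the round grey pen pot, 76 mm across, 95 mm tall, on the desk to the left. Bystander.
- tape_center (a point): Centre of the roll of tape, 90 mm across, 20 mm high, lying flat on the desk at the near right. Bystander.

How it is judged (in metres and radians):
On the way, in this order (a step that is already met when the one before it is completed fails the run):
1. the handle is raised out of the near notch (value of joint handle above 0.4 rad and value of joint bolt below 0.015 m), for 0.05 s.
2. the bolt is slid across with the handle up (value of joint handle above 0.35 rad and value of joint bolt above 0.03 m), for 0.05 s.
At the end, for the whole second after the job is handed in: The bolt is shot at least 39 mm into the keeper and its handle lies level (within 0.1 rad) in the far notch, at rest and let go (value of joint bolt above 0.039 m and value of joint handle between -0.1 and 0.1 rad and velocity of joint handle below 0.05 rad/s and velocity of joint bolt below 0.005 m/s); the robot touches nothing.
It fails at once if the handle is pressed or banged against the notched strips with more than 40 N (contact force between handle and sample_box above 40 N).
It fails at once if the handle is pushed against the far stop post with more than 15 N (contact force between handle and strip_c2 above 15 N).
It fails at once if one of the things standing around is shifted more than 25 mm (distance of any of jar_center, stamp_center, sanitizer_center, glove_box_center, stapler_center, pen_pot_center, tape_center from where it was at the start of the episode above 0.025 m).
It also fails if it takes over 43 s, if anything falls off the work surface, if the arm or the gripper's body presses on something with over 40 N, if the wrist force passes 120 N, or if a joint passes its speed limit or range.

## Working session

There is one attempt and no reset: what is moved stays moved. The work goes in short steps, each a Python script; the robot and the scene stay as the last script left them, time stands still between calls to the robot, and variables do not carry over. Pictures are saved under pics/ and viewed, at most 10 in all, crops included, and the job is handed in when it is done.

```bash
mkdir -p pics; python3 - <<'E'
from station import bot
import cv2
for n in("scene","top"):
    cv2.imwrite(f"pics/{n}0.png",bot.camera(n)); p=bot.camera_params(n); print(n,p["K"],p["origin"],p["orientation"])
s=bot.read_state(); print(s["t"],s["eef_rot"],s["force"])
E
```

```text
scene [[610.45362292   0.         322.06169439]
 [  0.         610.45362292 242.22185446]
 [  0.           0.           1.        ]] [ 1.61361156 -0.03844535  1.18566917] [[ 0.01052443  0.70589037 -0.70824291]
 [ 0.99977788  0.00550554  0.02034386]
 [ 0.01825979 -0.70829971 -0.70567564]]
top [[514.69020217   0.         323.01095545]
 [  0.         514.69020217 245.43815268]
 [  0.           0.           1.        ]] [ 0.31832419 -0.00401082  1.55726714] [[-0.01102689 -0.98730185  0.15847231]
 [-0.99991531  0.00979175 -0.00857279]
 [ 0.00691221 -0.15855342 -0.9873262 ]]
0.1 [[ 9.10251876e-01  4.14054161e-01 -8.20980239e-04]
 [ 4.14054964e-01 -9.10250520e-01  1.57429034e-03]
 [-9.54562253e-05 -1.77293168e-03 -9.99998424e-01]] [-0.90015746 -0.30549782 -0.06177208]
```

View pics/scene0.png

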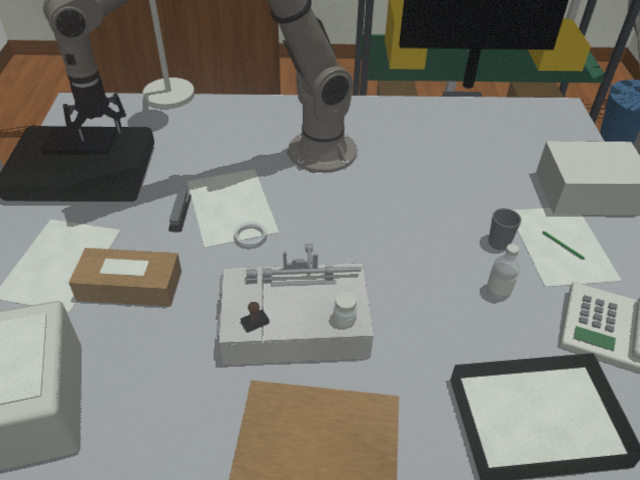

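View pics/top0.png

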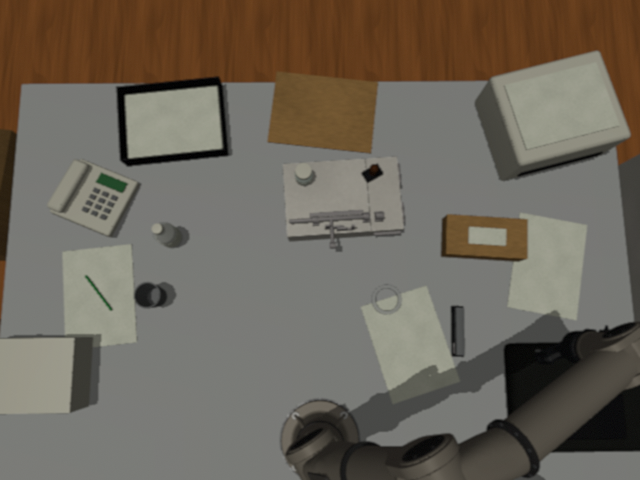

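The box is at about (343,198) in the top view and (295,312) in the scene view, with the handle pointing at the robot at about (335,237) in the top view. The way to it is clear. I'll enlarge both.

```bash
python3 - <<'E'
import cv2
a=cv2.imread("pics/top0.png")[145:260,270:420]; cv2.imwrite("pics/tc.png",cv2.resize(a,None,fx=5,fy=5,interpolation=cv2.INTER_CUBIC))
a=cv2.imread("pics/scene0.png")[235:370,210:380]; cv2.imwrite("pics/sc.png",cv2.resize(a,None,fx=4.4,fy=4.4,interpolation=cv2.INTER_CUBIC))
E
```

```text
(no output)
```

View pics/tc.png

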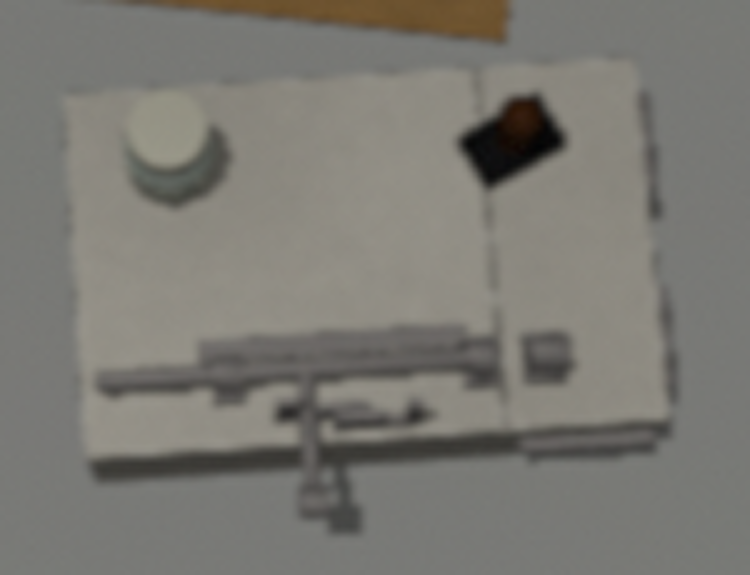

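View pics/sc.png

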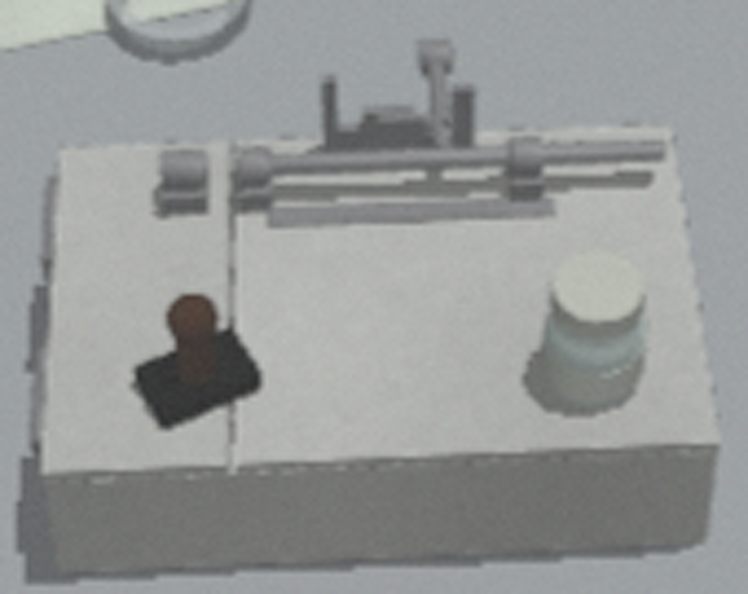

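Corners of the box top, in crop pixels (back-left, back-right, front-right, front-left):
- **Top view:** (65,97), (633,62), (668,420), (92,460), with the knob at (315,498).
- **Scene view:** (718,445), (42,472), (62,150), (672,130), with the knob at (435,55).

The handle is free. Next I fit the box pose.

```bash
cat > h.py <<'E'
import numpy as np, json
from station import bot
def proj(n,P):
    c=bot.camera_params(n); p=(np.atleast_2d(P)-c["origin"])@np.array(c["orientation"])
    return (p@np.array(c["K"]).T)[:,:2]/p[:,2:]
def box(p):
    c,s=np.cos(p[2]),np.sin(p[2]); return np.array([[c,-s,0],[s,c,0],[0,0,1]]),np.array([p[0],p[1],0])
try: BP=json.load(open("bp.json")); R,T=box(BP)
except Exception: pass
def tcp(y,a,r=0.078):  # TCP for knob at box-y y and handle angle a
    return R@np.array([-0.07-r*np.cos(a),y,0.112+r*np.sin(a)-0.019])+T
E
python3 - <<'E'
from h import *
from scipy.optimize import least_squares
t=np.array([(65,97),(633,62),(668,420),(92,460),(315,498)])/5.+[269.6,144.6]
s=np.array([(718,445),(42,472),(62,150),(672,130),(435,55)])/4.4+[209.6,234.6]
L=np.array([(.11,.17,.09),(.11,-.17,.09),(-.11,-.17,.09),(-.11,.17,.09),(-.148,.04,.112)])
def f(p,w=5):
    R,T=box(p);P=L@R.T+T
    return np.r_[(proj("top",P)-t)[:w],(proj("scene",P)-s)[:w]].ravel()
for w in(4,5):
    o=least_squares(f,[.6,0,0],args=(w,)); print(o.x,np.degrees(o.x[2])); 
print(f(o.x).reshape(-1,2).round(1))
json.dump(list(o.x),open("bp.json","w"))
import h; R,T=box(o.x); h.R,h.T=R,T
from h import tcp
print(h.tcp(.04,0))
ro=np.column_stack([R[:,0],-R[:,1],[0,0,-1]])
for y,a in((.04,0),(.04,.72),(-.035,.72),(-.035,.1)): print(bot.solve_ik(h.tcp(y,a),ro))
E
```

```text
[ 0.70281222 -0.07337951  0.05616008] 3.2177352983136145
[ 0.70294212 -0.07349072  0.05657508] 3.241513120132872
[[-0.8 -1.3]
 [-0.1 -1.4]
 [-0.3 -0.6]
 [-2.  -0.9]
 [-0.7  0.2]
 [ 0.1 -0.9]
 [-1.2 -0.3]
 [-1.  -1.3]
 [-0.7 -1.8]
 [-0.3 -0.1]]
[ 0.55291712 -0.04192336  0.093     ]
[ 13.72133423  22.21526874 -16.9867235  108.9159428    8.28501945
  50.04532324 -94.1704909 ]
[ 14.08573098  20.4382501  -17.71807262 103.83003923   7.29319605
  56.83958695 -93.34362727]
[ 17.42749775  21.43907659 -12.90777448 101.97916263   5.57425842
  57.19977897 -84.39900706]
[ 17.65921968  22.66406473 -12.61998951 106.62054773   6.18644259
  51.37264237 -84.64363159]
```

```bash
echo 'RO=np.column_stack([R[:,0],-R[:,1],[0,0,-1]])' >> h.py; python3 - <<'E'
from h import *
import cv2
p=tcp(.04,0)
bot.move_pose(p+[0,0,.12],RO)
print(bot.read_state()["force"])
print(bot.move_linear(p+[0,0,.002],max_speed=.06,contact_N=5))
s=bot.read_state(); print(s["t"],s["ee_pos"],s["force"])
a=bot.camera("top")[185:265,290:390]; b=bot.camera("scene")[200:300,240:380]
cv2.imwrite("pics/c1.png",np.hstack([cv2.resize(a,(400,400),interpolation=2),cv2.resize(b,(400,400),interpolation=2)]))
E
```

```text
[-0.26482934  0.03226467  0.63615469]
False
4.4333 [ 0.55313804 -0.04194409  0.0952916 ] [-0.16332173 -0.58781973  0.12262325]
```

View pics/c1.png

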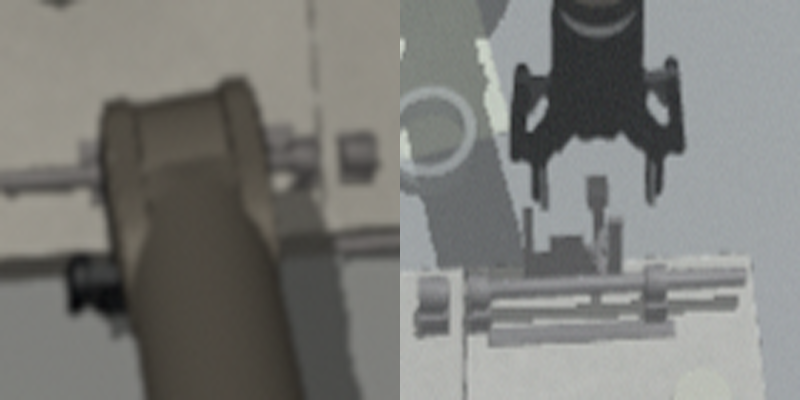

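The scene view shows the open fingers (columns 540 and 652) centred on the knob at (597,190), with the tips just below it. I'll close, then lift along the arc.

```bash
python3 - <<'E'
from h import *
bot.close(25)
def st(m):
    s=bot.read_state(); l=R.T@(np.array(s["ee_pos"])-T); print(m,round(s["t"],2),(l*1e3).round(1),"F",(R.T@np.array(s["force"])).round(1),"w",round(s["grip_width"]*1e3,1),round(float(np.max(s["finger_force"])),1))
st("closed")
for a in(.08,.2,.3,.4,.5,.6,.7):
    bot.move_linear(tcp(.04,a)+[0,0,.002*(a<.1)],max_speed=.04); st(a)
E
```

```text
closed 5.16 [-148.   40.   95.] F [-0.1  0.2  0.4] w 17.3 29.4
0.08 5.47 [-147.8   40.   101.2] F [ 1.3  1.  -3.5] w 17.3 28.8
0.2 5.8 [-146.8   40.   108.6] F [-0.5  0.1 -1.6] w 17.3 28.6
0.3 6.14 [-145.    40.   116.2] F [-1.9  0.4 -1.3] w 17.5 28.4
0.4 6.48 [-142.2   40.   123.6] F [-3.6  0.4  0.4] w 17.6 28.2
0.5 6.83 [-138.5   40.   130.8] F [-5.5  0.7  0.7] w 17.7 27.9
0.6 7.17 [-134.2   40.   137.4] F [-5.5  0.1  0.6] w 17.5 27.6
0.7 7.51 [-129.    40.   143.8] F [-2.6  0.6 -0. ] w 17.5 27.3
```

```bash
python3 - <<'E'
from h import *
import cv2
def st(m):
    s=bot.read_state(); l=R.T@(np.array(s["ee_pos"])-T); print(m,round(s["t"],2),(l*1e3).round(1),"F",(R.T@np.array(s["force"])).round(1),"w",round(s["grip_width"]*1e3,1)); return l
hit=bot.move_linear(tcp(.04-.036,.7),max_speed=.04,contact_N=6); st(hit)
if not hit:
    hit=bot.move_linear(tcp(.04-.08,.7),max_speed=.02,contact_N=5); st(hit)
b=bot.camera("scene")[200:300,220:360]
cv2.imwrite("pics/c2.png",cv2.resize(b,(780,557),interpolation=2))
E
```

```text
False 8.56 [-129.3    3.   143.4] F [-0.5 -1.4 -0.1] w 17.4
True 9.58 [-129.5  -11.2  143. ] F [-0.7 -0.5  2.5] w 17.4
```

View pics/c2.png

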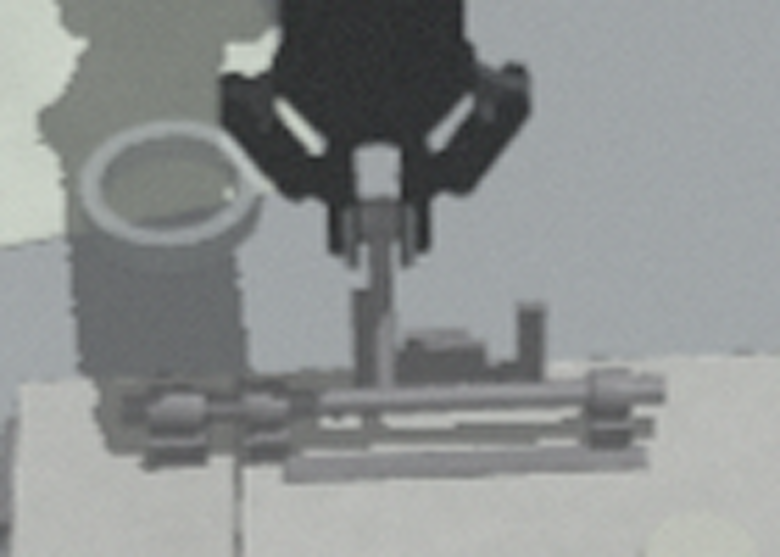

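The shank (column 382) now sits against the far post (column 365), clear of the web, after 51 mm of travel. I'll back off 1.7 mm and lower in guarded steps.

```bash
python3 - <<'E'
from h import *
def st(m):
    s=bot.read_state(); l=R.T@(np.array(s["ee_pos"])-T); f=R.T@np.array(s["force"]); print(m,round(s["t"],2),(l*1e3).round(1),"F",f.round(1),"w",round(s["grip_width"]*1e3,1)); return f
y=-.0095
bot.move_linear(tcp(y,.7),max_speed=.02); st("back")
for a in(.64,.58,.52,.46,.4,.34,.28,.22,.16):
    h=bot.move_linear(tcp(y,a)+[0,0,.001],max_speed=.03,contact_N=4.5); f=st((a,h))
    if h or f[2]>4.5 or abs(f[1])>6: break
E
```

```text
back 9.88 [-129.4  -10.3  143.2] F [ 0.8 -0.8 -0.5] w 17.5
(0.64, False) 10.17 [-131.5   -9.5  140.7] F [ 4.6 -1.3 -0.9] w 17.4
(0.58, False) 10.47 [-134.9   -9.4  136.6] F [ 4.7 -1.6 -1.2] w 17.5
(0.52, False) 10.78 [-137.7   -9.4  132.5] F [ 5.  -1.3 -1.7] w 17.2
(0.46, False) 11.09 [-140.2   -9.4  128.3] F [ 4.5 -1.2 -0.3] w 17.7
(0.4, False) 11.4 [-142.3   -9.4  124. ] F [ 4.  -1.  -0.4] w 17.4
(0.34, False) 11.71 [-144.1   -9.4  119.6] F [ 2.  -0.4 -0.3] w 17.4
(0.28, False) 12.02 [-145.6   -9.5  115.2] F [0.6 0.  1.3] w 17.6
(0.22, False) 12.32 [-146.7   -9.5  110.6] F [ 0.8 -0.3  1.8] w 17.5
(0.16, False) 12.63 [-147.5   -9.5  106. ] F [-0.1 -0.7  1.1] w 17.6
```

It dropped into the notch. I'll ease it almost level, release, retreat upward and look.

```bash
python3 - <<'E'
from h import *
import cv2
def st(m):
    s=bot.read_state(); l=R.T@(np.array(s["ee_pos"])-T); f=R.T@np.array(s["force"]); print(m,round(s["t"],2),(l*1e3).round(1),"F",f.round(1),"w",round(s["grip_width"]*1e3,1))
y=-.0095
for a in(.1,.05):
    h=bot.move_linear(tcp(y,a)+[0,0,.001],max_speed=.02,contact_N=3.5); st((a,h))
    if h: break
bot.gripper_open(); bot.wait(1); st("open")
p=np.array(bot.read_state()["ee_pos"])
bot.move_linear(p+[0,0,.10],max_speed=.08); bot.wait(1.5)
bot.move_linear(p+R@np.array([-.12,0,.14]),max_speed=.12); bot.wait(.5); st("up")
b=bot.camera("scene")[200:300,220:360]; a=bot.camera("top")[185:265,290:390]
cv2.imwrite("pics/c3.png",np.hstack([cv2.resize(a,(360,400),interpolation=2),cv2.resize(b,(440,400),interpolation=2)]))
E
```

```text
(0.1, False) 13.02 [-147.9   -9.5  101.5] F [-0.9 -0.8  1.5] w 17.7
(0.05, False) 13.36 [-148.1   -9.5   97.6] F [-1.7 -0.3  1.4] w 17.3
open 15.03 [-147.9   -9.5   97.9] F [ 0.7  0.3 -0.8] w 85.4
up 19.62 [-267.9   -9.5  237.8] F [0.2 0.1 0.3] w 85.0
```

View pics/c3.png

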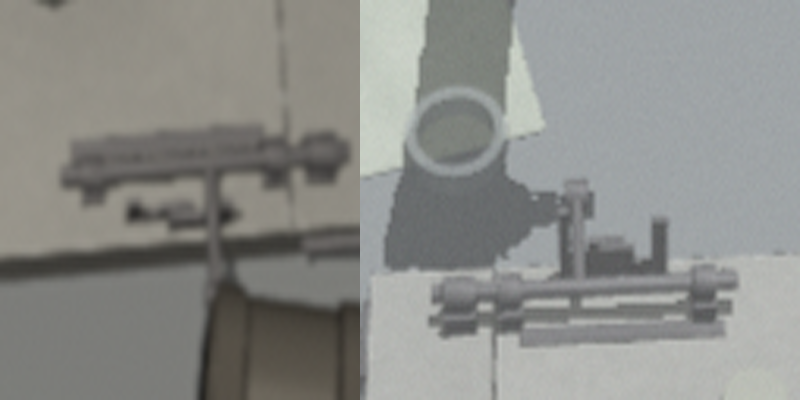

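```bash
python3 - <<'E'
from h import *
for y,a in((.04,0),(-.0095,0),(-.0095,.1),(-.0095,.3),(-.0095,.5)): print(y,a,proj("scene",tcp(y,a)+[0,0,.019]))
import cv2
b=bot.camera("scene")[235:280,265:325]; o=cv2.imread("pics/scene0.png")[235:280,285:345]
cv2.imwrite("pics/c4.png",np.hstack([cv2.resize(x,(400,300),interpolation=2) for x in(o,b)]))
E
```

```text
0.04 0 [[308.20634175 246.96624509]]
-0.0095 0 [[288.16041258 247.6663178 ]]
-0.0095 0.1 [[288.09850198 245.55451235]]
-0.0095 0.3 [[288.00217822 242.04110458]]
-0.0095 0.5 [[287.94615761 239.60027977]]
```

View pics/c4.png

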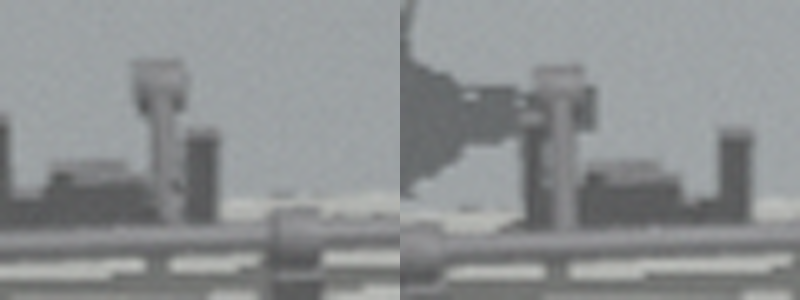

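Knob top moved from row 60 to row 66 in the crop, 0.9 px lower in the picture. A level handle should give 0.7 px, so it lies level against the far post.

```bash
python3 -c "
from station import bot
print(bot.job_done())"
```

```text
the job is handed in; nothing more can be done
None
```

The job is handed in, verdict not shown: the bolt travelled about 50 mm into the keeper, the last camera check shows the handle level in the far notch, and the gripper has let go and moved clear.

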